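# Roll down the edge trim of a display base

### The job

Take the hand roller from its stand and roll it with firm pressure along the loose edge trim of the display base, from the end by the square corner block to the other end, until all seven pieces are fully seated. Touch the base with the roller only and do not press harder than about 4 kg, or the trim cracks. Then put the roller back upright on its stand, let go, and leave the jar, the figure and the brush tin where they stand.

Things in the scene. Friction and masses are not known exactly. Their poses are not given: they have to be found in the camera images.
- base: Wooden display base lying on the bench, fixed: 120 mm (its x) by 340 mm (its y) by 30 mm thick. Origin: centre of its underside; z up. Its edge trim runs along its y, near its robot-side edge, 30 mm from the middle line: seven dark wooden pieces in one row, each 30 mm long (y) and 24 mm wide (x).
- trim_mid (a point): Middle of the trim row, at the level of the base's top face. Seated, the tops of all pieces lie in one level plane 8 to 26 mm above this face; how much exactly differs and is not measured: feel it. A loose piece resists pushing down with a steady 8 N (two under the roller: 16 N) and stays where it is left; once seated it is rigid.
- trim_end1 (a point): The outer end of the trim row at piece 1, mid-width of the trim, at the level of the base's top face.
- trim_end7 (a point): The outer end of the trim row at piece 7, 210 mm from trim_end1, mid-width of the trim, at the level of the base's top face. The straight line between both is the trim's middle line.
- corner: Square flat corner block, 36 by 36 mm, 5 mm high, fixed on the base, its centre 20 mm beyond one end of the trim row (either end, it differs). Origin: centre of its underside, on the base's top face. Rolling starts at this end. At the other end lies a narrow end cap, 36 by 12 by 5 mm.
- trim1 (a joint): Trim piece 1 (at trim_end1): how far it stands proud of its seat, in m; 0 = fully seated, starts at 0.004 to 0.008.
- trim2 (a joint): Trim piece 2: how far it stands proud of its seat, in m; 0 = fully seated, starts at 0.004 to 0.008.
- trim3 (a joint): Trim piece 3: how far it stands proud of its seat, in m; 0 = fully seated, starts at 0.004 to 0.008.
- trim4 (a joint): Trim piece 4: how far it stands proud of its seat, in m; 0 = fully seated, starts at 0.004 to 0.008.
- trim5 (a joint): Trim piece 5: how far it stands proud of its seat, in m; 0 = fully seated, starts at 0.004 to 0.008.
- trim6 (a joint): Trim piece 6: how far it stands proud of its seat, in m; 0 = fully seated, starts at 0.004 to 0.008.
- trim7 (a joint): Trim piece 7 (at trim_end7): how far it stands proud of its seat, in m; 0 = fully seated, starts at 0.004 to 0.008.
- stand: Plywood roller stand on the bench, fixed: foot 70 mm (its x) by 100 mm (its y), with two cheeks 18 mm thick across its two y ends, tops 64 mm above the bench, 64 mm clear between them, open towards +x and -x. Origin: centre of its underside; y runs from cheek to cheek; z up.
- roller_grip (a point): Hand roller (0.4 kg), parked upright. Point: mid-height of its upright wooden handle, 30 by 30 mm, 52 mm tall, 26 mm above and below this point. z up, y along the cross plate, x along the axle. It rolls along its y. Parked, this point is 98 mm above the stand's origin.
- roller_plate (a point): Centre of the underside of the roller's steel cross plate, 34 mm below roller_grip. The plate is 112 mm (y) by 40 mm (x) by 8 mm thick, under the handle; parked, it rests on both cheeks of the stand. Fingers closing on the handle along y can rest their tips on the plate and push down.
- wheel_axle (a point): Centre of the roller's free-turning rubber-tyred wheel, 28 mm below roller_plate: 44 mm in diameter, 28 mm wide, axle along x, in a fork 40 mm wide (x) and 26 mm long (y). The wheel's lowest point is 84 mm below roller_grip.
- wheel (a joint): Turning angle of the roller's wheel, rad, 0 at the start; 30 mm of rolling turns it 1.36 rad.
- jar: Bystander: screw-top jar, 64 mm in diameter, 85 mm high. Origin: centre of its underside.
- figure: Bystander: small gilded figure, 60 mm wide at the foot, 129 mm high. Origin: centre of its underside.
- tin: Bystander: metal tin with brushes, 60 mm in diameter, 70 mm high (brushes reach 130 mm). Origin: centre of its underside.
Not all that is in view belongs to the job. What is shaped like the part that bears roller_grip but blue or green is not meant. What is shaped like the stand but green is not meant.

How it is judged (in metres and radians):
On the way, in this order (a step that is already met when the one before it is completed fails the run):
1. the roller is lifted clear of its stand (z of roller_grip in the frame of stand above 0.13 m), for 0.1 s.
2. the piece by the corner block is seated first (within 1.5 mm) (((horizontal distance between corner and trim_end1 below 0.06 m and value of joint trim1 below 0.0015 m) or (horizontal distance between corner and trim_end7 below 0.06 m and value of joint trim7 below 0.0015 m))), for 0.05 s.
3. then the middle piece is seated (value of joint trim4 below 0.0015 m), for 0.05 s.
4. then the piece at the other end is seated, the wheel having turned at least 4 rad by rolling along ((value of joint wheel above 4 rad or value of joint wheel below -4 rad) and ((horizontal distance between corner and trim_end1 below 0.06 m and value of joint trim7 below 0.0015 m) or (horizontal distance between corner and trim_end7 below 0.06 m and value of joint trim1 below 0.0015 m))), for 0.05 s.
At the end, for the whole second after the job is handed in: All seven trim pieces within 1.5 mm of fully seated; the roller upright (within 0.12 rad) on its stand, its handle within 25 mm (x) and 20 mm (y) of the stand's middle and its cross plate resting on the cheeks (8 mm in height) (value of joint each of trim1, trim2, trim3, trim4, trim5, trim6, trim7 below 0.0015 m and x of roller_grip in the frame of stand between -0.025 and 0.025 m and y of roller_grip in the frame of stand between -0.02 and 0.02 m and z of roller_grip in the frame of stand between 0.09 and 0.106 m and angle between roller_grip's own z axis and vertical below 0.12 rad); the robot touches nothing.
It fails at once if the base or its trim is pressed with more than 40 N (contact force between anything else and base above 40 N).
It fails at once if the robot itself touches the base or its trim (contact force between any of the fingers, the arm and base above 1 N).
It fails at once if the jar is disturbed (moved more than 20 mm) (distance of jar from where it was at the start of the episode above 0.02 m).
It fails at once if the figure is disturbed (moved more than 20 mm) (distance of figure from where it was at the start of the episode above 0.02 m).
It fails at once if the tin is disturbed (moved more than 20 mm) (distance of tin from where it was at the start of the episode above 0.02 m).
It also fails if it takes over 66 s, if anything falls off the work surface, if the arm or the gripper's body presses on something with over 40 N, if the wrist force passes 120 N, or if a joint passes its speed limit or range.

### The arm

A 6-joint arm with a two-finger parallel gripper is mounted at the origin on the work surface. World frame = base frame: x ahead of the robot, y to its left, z up, the work surface at z = 0. Lengths are in m, angles in degrees, forces in N, time in s.
With the tool pointing down it reaches from about 0.4 to 0.825 m from the base axis. Payload 7 kg.
Tool frame: the origin (TCP) lies at the very end of the fingers, on their centre line; the grasp point (between the pads) lies 19 mm behind it; z points along the fingers, y is the line along which they close (so a half turn about z gives the same grasp; the last joint's range is limited). The gripper opens to 85 mm and grips with 20 to 120 N. Pads are 22 mm wide; open, the fingers measure 114 mm over their backs; the gripper's body (76 mm by 85 mm) begins 54 mm behind the grasp point. The pads swing forward as they close: fully open they stand 13 mm farther back than shut.
Start: joints at [87.324, 20.546, 0.682, 0, -70.136, -16.507], TCP at [0.222, 0.637, 0.231] pointing down, gripper open.
Joint ranges: [-176.03, 176.03], [-82.01, 121.73], [-58.28, 71.71], [-173.87, 95.51], [-174.79, -0.11], [-173.66, 173.66]. Speed limits (degrees/s): [136.94, 136.94, 172.46, 180, 180, 180].

### API

Orientations are given as a 3x3 rotation matrix whose columns are the frame's x, y, z axes.
In Python, from workcell import env, kin, imaging gives the robot as it stands. Calls block until the motion is done:
- env.reach(position, orientation): joint-space move of the TCP to a pose.
- env.movel(position, frame=None, rate=0.15): straight line of the TCP; frame=None keeps the orientation; rate is the mean speed in m/s.
- env.goto_joints(angles): joint-space move.
- env.grip(opening, grasp_force=None): finger opening in m; grasp_force is the grip in N (None keeps the last); returns when the fingers have stopped.
- env.wait(seconds).
- kin.solve_ik(position, orientation): joint angles nearest the present ones, or None.
- env.observe(): the state.
- imaging.capture(name): name is "side" or "top" or "wrist"; returns a dict with "pixels" (480x640x3 uint8, blue, green, red), "fx", "fy", "cx", "cy" (pixels), "distortion" ([k1, k2, p1, p2, k3] as OpenCV has them; the pictures are not rectified), "camera_from_world" (4x4, takes a point from world to camera coordinates). Camera axes: x right, y down, z forward; pixel columns grow to the right and rows downward; lengths in m; the calibration is good to about 2 mm. A picture is of the moment at which its call begins. There is no depth.
A pose or a line that the arm cannot do raises env.IKError and nothing moves.
- env.close_job(): hands the job in; it is judged then, once.
The state is a dict: "time": time; "q": joint angles; "qvel": joint speeds; "joint_torque": joint torques, N m; "eef_pos": TCP position; "ee_rot": TCP orientation; "ft_force": force on the tool from outside, world axes, zero at the start; "torque": the same for the moment, N m; "opening": finger opening in m; "grip_force": force on a finger pad.
Only numpy, scipy, OpenCV 4.12 (cv2) and the standard library are available. Lean on these libraries where they do the work, as an engineer would, in place of code of your own. Each camera call takes 0.05 s, during which the arm holds its last target. There are 200 camera calls.

## Working session

There is one attempt and no reset: what is moved stays moved. The work goes in short steps, each a Python script; the robot and the scene stay as the last script left them, time stands still between calls to the robot, and variables do not carry over. Pictures are saved under pics/ and viewed, at most 10 in all, crops included, and the job is handed in when it is done.

```bash
mkdir -p pics; ls; python3 - <<'E'
from workcell import env,kin,imaging
import cv2,numpy as np
for n in("side","top"):
    c=imaging.capture(n);cv2.imwrite(f"pics/{n}0.png",c["pixels"])
    print(n,c["fx"],c["distortion"],np.linalg.inv(c["camera_from_world"])[:3,3])
o=env.observe();print(o["time"],o["ft_force"],o["opening"],o["ee_rot"])
E
```

```text
pics
side 448.01128553273503 [-0.04950313  0.          0.          0.          0.        ] [ 0.16697318 -0.63405689  0.81973263]
top 525.1145612768119 [-0.0346638  0.         0.         0.         0.       ] [0.37362989 0.07525795 1.34996719]
0.1 [ 0.27183509 -0.34784125  0.40088435] 0.08522196429393303 [[ 9.44436333e-01 -3.28694228e-01 -3.42015145e-04]
 [-3.28694358e-01 -9.44435120e-01 -1.52449790e-03]
 [ 1.78082546e-04  1.55220966e-03 -9.99998779e-01]]
```

View pics/top0.png

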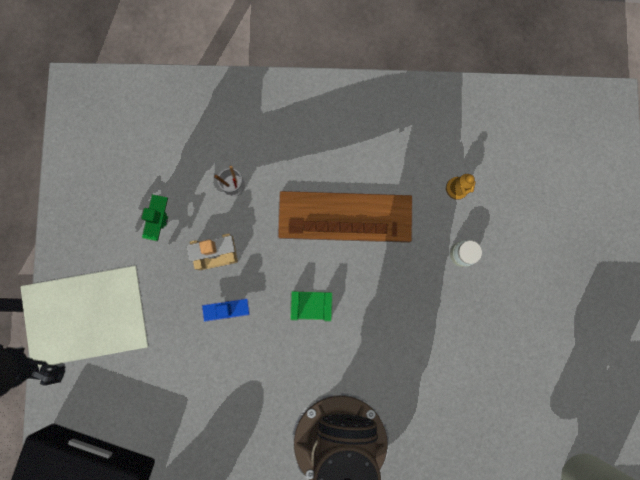

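View pics/side0.png

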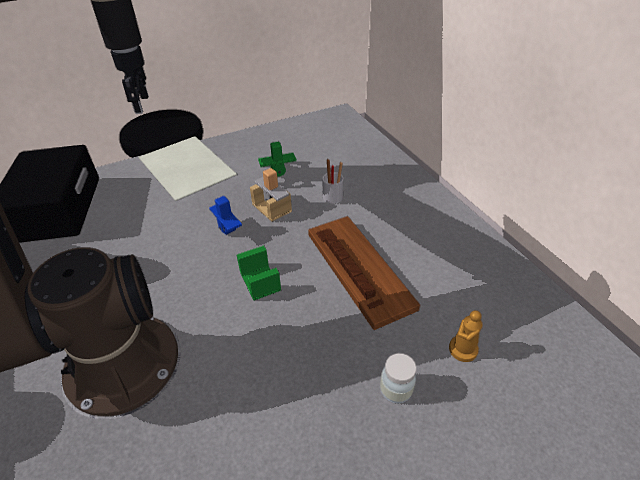

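Top view: base at about (345,217), stand with the steel roller at (212,252), handle (207,245), tin (229,180), figure (462,186), jar (467,253); the blue and green parts are decoys. Enlarging next.

```bash
python3 - <<'E'
import cv2,numpy as np
t=cv2.imread("pics/top0.png");s=cv2.imread("pics/side0.png")
def cr(im,x0,y0,w,h,k):
    c=cv2.resize(im[y0:y0+h,x0:x0+w],None,fx=k,fy=k,interpolation=cv2.INTER_CUBIC)
    c=np.clip(c.astype(float)*1.4,0,255).astype(np.uint8)
    for i in range(0,w,10):
        cv2.line(c,(i*k,0),(i*k,8 if (x0+i)%50 else 18),(255,255,255),1)
        if (x0+i)%20==0: cv2.putText(c,str(x0+i),(i*k+2,16),0,.4,(255,255,255),1)
    for i in range(0,h,10):
        cv2.line(c,(0,i*k),(8,i*k),(255,255,255),1); cv2.putText(c,str(y0+i),(10,i*k+4),0,.35,(255,255,255),1)
    return c
a=cr(t,270,180,150,70,5);b=cr(t,175,225,75,55,5)
c=np.zeros((600,800,3),np.uint8);c[:350,:750]=a;b2=cr(t,180,228,65,45,5);c[360:585,:325]=b2
d=cr(s,245,165,56,60,4);c[355:595,335:335+224]=d
cv2.imwrite("pics/crop1.png",c)
cv2.imwrite("pics/crop2.png",cr(s,300,210,130,120,5))
E
```

```text
(no output)
```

View pics/crop1.png

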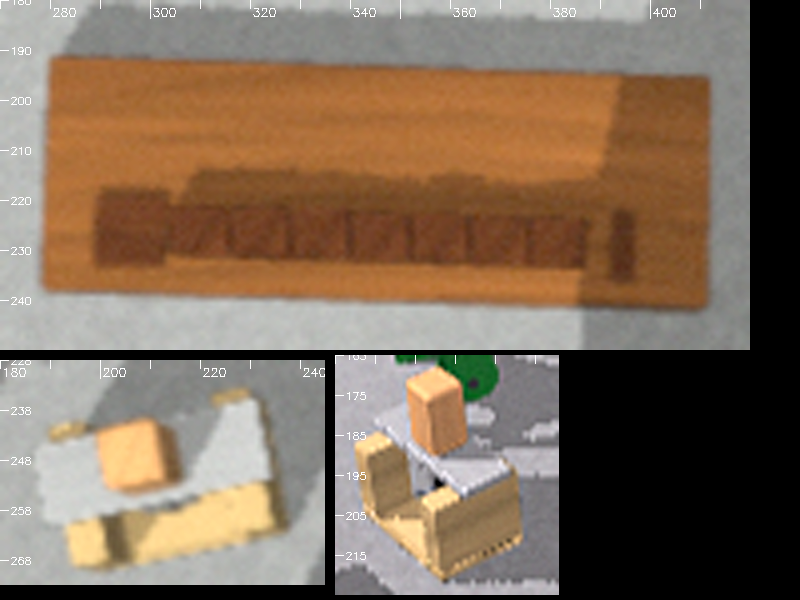

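View pics/crop2.png

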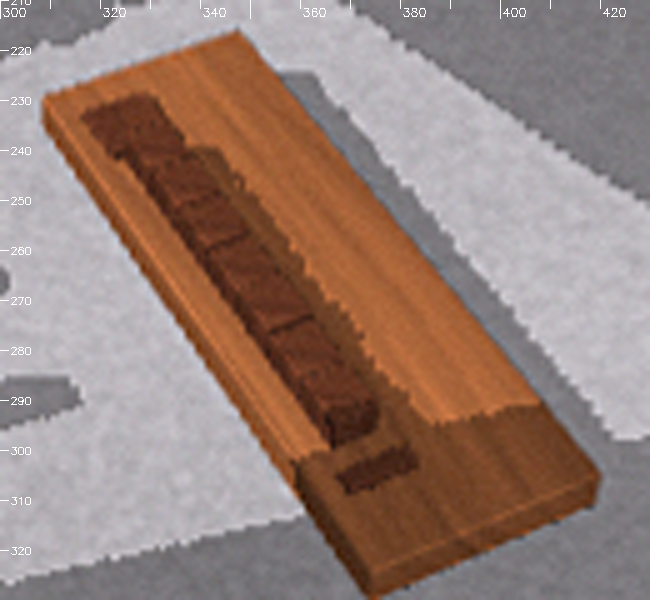

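Corner block is at the left (+y) end, centre (296,225) in the top picture. Base top corners top/side: (280,191.5)/(347,216.5), (411.5,195)/(417.5,305), (411.5,241)/(373.5,324), (278.5,238)/(308.5,229.5). Fitting poses.

```bash
cat > h.py <<'E'
from workcell import env,kin,imaging
import cv2,numpy as np
from scipy.optimize import least_squares
def proj(c,P):
    M=np.array(c["camera_from_world"]);K=np.array([[c["fx"],0,c["cx"]],[0,c["fy"],c["cy"]],[0,0,1]])
    return cv2.projectPoints(np.atleast_2d(P).astype(float),cv2.Rodrigues(M[:3,:3])[0],M[:3,3],K,np.array(c["distortion"],float))[0][:,0]
def fit(obs,p0):  # obs: list of (cam, local pts, pixels); p=x,y,z,yaw
    def W(p,L):
        c,s=np.cos(p[3]),np.sin(p[3]);return np.asarray(L)@np.array([[c,s,0],[-s,c,0],[0,0,1]])+p[:3]
    f=lambda p:np.concatenate([(proj(c,W(p,L))-np.array(u)).ravel() for c,L,u in obs])
    r=least_squares(f,p0,loss="soft_l1");return r.x,np.abs(f(r.x)).reshape(-1,2).round(1)
def R(a): # tool down, closing line (y) at angle a (rad) from world y
    c,s=np.cos(a),np.sin(a);x=np.array([c,s,0.]);y=np.array([s,-c,0.]);return np.stack([x,y,[0,0,-1.]],1)
E
python3 - <<'E'
from h import *
T=imaging.capture("top");S=imaging.capture("side")
B=[[.06,.17,0],[.06,-.17,0],[-.06,-.17,0],[-.06,.17,0]]
p,r=fit([(T,B,[(280,191.5),(411.5,195),(411.5,241),(278.5,238)]),(S,B,[(347,216.5),(417.5,305),(373.5,324),(308.5,229.5)])],[.45,0,.03,0])
print("base top",p,r.tolist())
# trim corner/cap on base top: local coords of corner, cap from top view
ZT=.026; ZP=-.026
H=[[.015,.015,ZT],[.015,-.015,ZT],[-.015,-.015,ZT],[-.015,.015,ZT]]
PL=[[.02,.056,ZP],[.02,-.056,ZP],[-.02,-.056,ZP],[-.02,.056,ZP]]
obs=[(T,[[0,0,ZT]]+PL,[(206.4,246.8),(187.6,245),(231,236),(234,252),(189.6,260)]),
     (S,[[0,0,ZT],PL[3],PL[1],PL[2]],[(270,171.5),(255,181.25),(289.5,191.25),(277.5,199.5)])]
q,r=fit(obs,[.35,.27,.1,.2]);print("roller grip",q,r.tolist())
print("handle yaw px",proj(T,[[q[0]-.015,q[1],.124]]))
E
```

```text
base top [ 0.56922457 -0.00100853  0.02593876 -0.0054218 ] [[0.7, 0.3], [0.4, 0.0], [0.0, 0.5], [0.8, 0.2], [0.1, 0.4], [2.5, 0.1], [0.0, 1.2], [1.5, 0.1]]
roller grip [0.47698608 0.32885614 0.09676153 0.22449283] [[0.1, 0.7], [1.0, 0.4], [0.7, 0.6], [0.7, 0.6], [0.0, 0.6], [0.3, 0.0], [0.6, 0.6], [0.4, 2.3], [0.4, 0.0]]
handle yaw px [[205.95802879 252.46703868]]
```

Poses plausible (grip z 0.097 vs 0.098). Now close-up wrist views over base and roller to refine.

```bash
python3 - <<'E'
from h import *
import pickle
out={}
for n,(p,a) in {"rol":([.44,.33,.30],.224),"base":([.50,0.0,.40],0.)}.items():
    try: env.reach(p,R(a))
    except env.IKError as e: print(n,"IK",e);continue
    env.wait(.2);c=imaging.capture("wrist");out[n]=c;cv2.imwrite(f"pics/w_{n}.png",c["pixels"])
    print(n,np.linalg.inv(c["camera_from_world"])[:3,3],env.observe()["q"],env.observe()["time"],proj(c,[[.477,.329,.124],[.539,.105,.03],[.539,-.105,.03]]).round())
pickle.dump(out,open("w.pkl","wb"))
E
```

```text
rol [0.50682602 0.34565349 0.44328735] [ 5.73412674e+01  6.58534261e+00 -8.86026065e+00  1.76759060e-04
 -7.45898140e+01  4.55409078e+01] 1.875 [[325. 173.]
 [536. 155.]
 [696. 199.]]
base [0.56898254 0.00077477 0.54318222] [ 2.26422784e+01 -6.58948792e-02 -3.46297552e+00 -4.44285641e-03
 -8.66438974e+01  6.74356952e+01] 3.4417 [[ 31. 216.]
 [235. 155.]
 [393. 155.]]
```

View pics/w_rol.png

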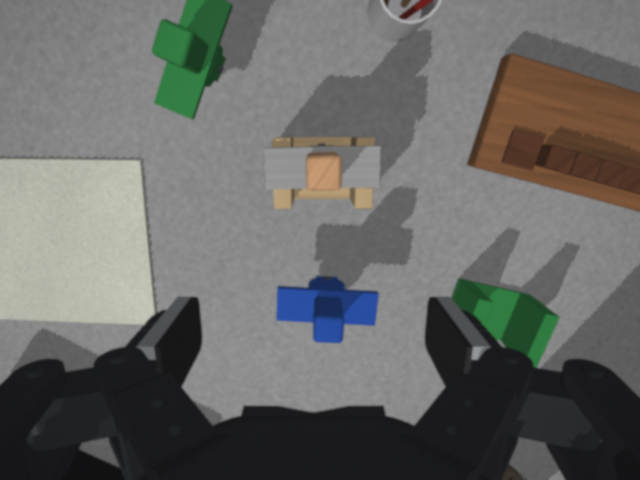

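View pics/w_base.png

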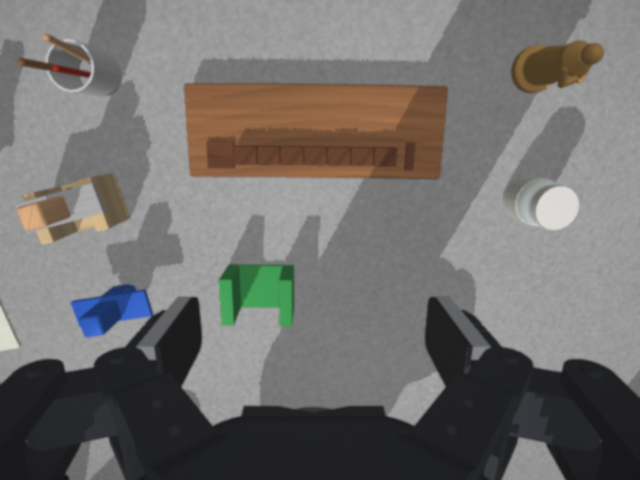

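Wrist views: plate corners (265,148),(379,146.5),(380,187.5),(266,190), handle top centre (323.5,172) in the roller view. In the base view the corner block is at (221,153), the trim spans columns 236–397 and the cap is at (409.5,156). One enlarged crop for the base.

```bash
python3 - <<'E'
import cv2,numpy as np
im=cv2.imread("pics/w_base.png")
def cr(x0,y0,w,h,k):
    c=np.clip(1.5*cv2.resize(im[y0:y0+h,x0:x0+w],None,fx=k,fy=k,interpolation=cv2.INTER_CUBIC).astype(float),0,255).astype(np.uint8)
    for i in range(0,w,10): cv2.line(c,(i*k,0),(i*k,6),(255,255,255),1);cv2.putText(c,str(x0+i),(i*k+2,14),0,.35,(255,255,255),1)
    for i in range(0,h,10): cv2.line(c,(0,i*k),(6,i*k),(255,255,255),1);cv2.putText(c,str(y0+i),(8,i*k+4),0,.35,(255,255,255),1)
    return c
cv2.imwrite("pics/crop3.png",np.vstack([cr(180,75,130,115,5)[:,:650],cr(320,75,130,115,5)[:0]]))
cv2.imwrite("pics/crop3.png",np.hstack([cr(180,80,100,110,4),cr(360,80,100,110,4)]))
E
```

```text
(no output)
```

View pics/crop3.png

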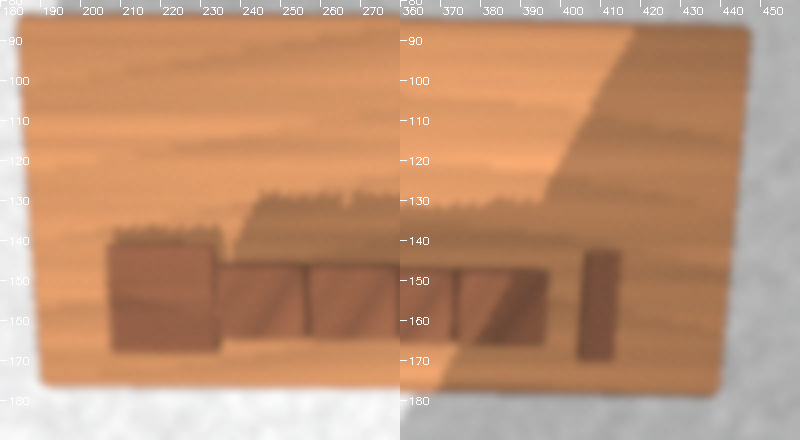

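```bash
python3 - <<'E'
from h import *
import pickle
w=pickle.load(open("w.pkl","rb"));T=imaging.capture("top");S=imaging.capture("side")
B=[[.06,.17,0],[.06,-.17,0],[-.06,-.17,0],[-.06,.17,0]]
C=[[-.03+a,.125+b,.005] for a,b in((.018,.018),(.018,-.018),(-.018,-.018),(-.018,.018))]
ow=(w["base"],B+C,[(185,84),(447,87),(439.5,178.5),(190.5,176),(206.5,140.5),(233,140.5),(235,168),(207.5,168)])
ot=(T,B,[(280,191.5),(411.5,195),(411.5,241),(278.5,238)])
os_=(S,B,[(347,216.5),(417.5,305),(373.5,324),(308.5,229.5)])
for o in([ow],[ot],[ow,ot],[ow,ot,os_]):
    p,r=fit(o,[.57,0,.03,0]);print("base",p.round(4),r.max(1).tolist())
ZT=.026; ZP=-.026
H=[[.015,.015,ZT],[.015,-.015,ZT],[-.015,-.015,ZT],[-.015,.015,ZT]]
PL=[[.02,.056,ZP],[.02,-.056,ZP],[-.02,-.056,ZP],[-.02,.056,ZP]]
t=(T,[[0,0,ZT]]+PL,[(206.4,246.8),(187.6,245),(231,236),(234,252),(189.6,260)])
s=(S,[[0,0,ZT],PL[3],PL[1],PL[2]],[(270,171.5),(255,181.25),(289.5,191.25),(277.5,199.5)])
v=(w["rol"],H+PL,[(306,154),(340,153),(341,190),(307,191),(265,148),(379,146.5),(380,187.5),(266,190)])
for o in([v],[v,t],[v,t,s]):
    q,r=fit(o,[.47,.33,.1,.2]);print("rol",q.round(4),r.max(1).tolist())
G=[[.035,.05,.064],[.035,-.05,.064],[-.035,-.05,.064],[-.035,.05,.064]]
q,r=fit([(w["rol"],G,[(273,138),(375,138),(373,190),(274,190)])],[.47,.33,0,.2]);print("stand?",q.round(4),r.tolist())
print(env.observe()["time"])
E
```

```text
base [ 0.5689 -0.0016  0.0249 -0.0097] [1.0, 0.6, 0.9, 0.4, 0.3, 0.9, 0.1, 0.8]
base [ 0.5707 -0.0023  0.0161 -0.0016] [0.1, 0.1, 0.1, 0.1]
base [ 0.5691 -0.0016  0.0248 -0.0079] [1.0, 1.0, 0.8, 0.5, 0.3, 0.9, 0.2, 0.9, 0.4, 0.6, 0.8, 0.6]
base [ 0.5691 -0.0015  0.0256 -0.008 ] [1.3, 1.1, 0.7, 0.5, 0.1, 0.7, 0.2, 0.7, 0.5, 0.6, 0.7, 0.7, 0.4, 2.5, 1.5, 1.3]
rol [0.4759 0.3295 0.0923 0.2443] [1.4, 1.7, 0.3, 0.5, 0.6, 0.8, 1.3, 1.1]
rol [0.476  0.3296 0.0927 0.2399] [1.3, 1.7, 0.3, 0.6, 0.6, 0.8, 1.4, 1.4, 0.1, 1.0, 0.4, 0.7, 1.4]
rol [0.4764 0.3296 0.0957 0.2417] [1.1, 1.7, 0.6, 0.6, 0.9, 1.4, 0.7, 1.2, 0.4, 1.2, 0.6, 0.7, 1.2, 0.6, 1.1, 2.3, 0.3]
stand? [ 0.4727  0.3269 -0.0094  0.2252] [[0.7, 3.3], [0.7, 3.3], [1.4, 14.1], [1.5, 14.1]]
3.5417
```

Fit agrees: roller grip (0.476,0.3295), yaw 0.24; base (0.569,-0.0015), yaw -0.008, so trim line at x≈0.539. Grasp.

```bash
python3 - <<'E'
from h import *
O=R(.240)
g=np.array([.476,.3295,0])
env.reach(g+[0,0,.25],O);env.movel(g+[0,0,.16],rate=.15);env.movel(g+[0,0,.082],rate=.06)
o=env.observe();print(o["time"],o["ft_force"].round(2) if hasattr(o["ft_force"],"round") else o["ft_force"])
f0=np.array(o["ft_force"])
env.movel(g+[0,0,.0735],rate=.03);print(np.array(env.observe()["ft_force"])-f0)
env.grip(0.02,80);o=env.observe();print("grip",o["opening"],o["grip_force"],np.array(o["ft_force"])-f0,o["eef_pos"],o["time"])
cv2.imwrite("pics/gr.png",imaging.capture("side")["pixels"][130:250,200:360])
E
```

```text
7.1 [ 0.67  0.5  -0.1 ]
[-0.85584357 -0.81749619  0.61065196]
grip 0.029087642981951232 79.89352226257324 [-1.3293377   0.01061483  2.36613711] [0.47616274 0.32979719 0.07376398] 8.0833
```

```bash
python3 - <<'E'
from h import *
env.movel([.476,.3295,.20],rate=.1);env.wait(.4)
F=np.array([env.observe()["ft_force"] for _ in range(1)]);o=env.observe();print(o["time"],F.round(2),o["opening"],o["grip_force"])
env.reach([.5391,.15,.20],R(-.008));env.wait(.3);print(env.observe()["ft_force"],env.observe()["time"])
s=imaging.capture("side")["pixels"];w=imaging.capture("wrist")["pixels"]
cv2.imwrite("pics/lift.png",np.hstack([cv2.resize(s[60:360,200:500],(400,400)),cv2.resize(w,(400,400))]))
E
```

```text
9.95 [[ 0.39  0.62 -4.08]] 0.029146393648945203 79.26573514938354
[ 0.6174482  -0.4118617  -3.99972126] 11.0333
```

View pics/lift.png

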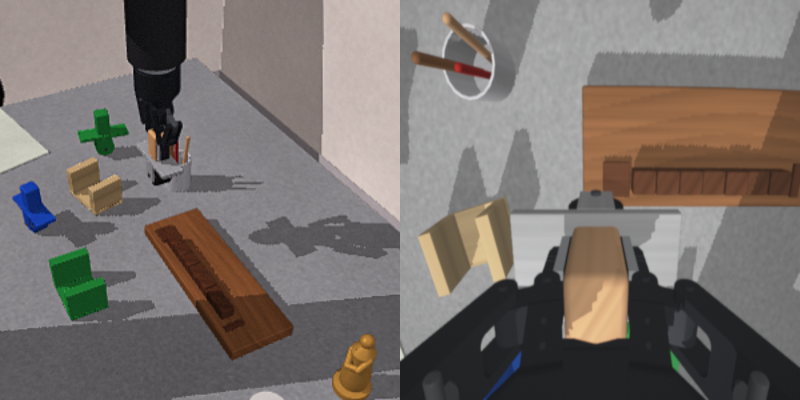

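The roller hangs level in the fingers, closed on the handle. Now feel down over the first piece.

```bash
python3 - <<'E'
from h import *
O=R(-.008);X=.5398;Y=.091
env.movel([X,Y,.18],O,rate=.15);env.movel([X,Y,.132],rate=.08);env.wait(.2)
b=env.observe()["ft_force"][2];z=.132;L=[]
print(b)
while z>.09:
    f=env.observe()["ft_force"][2]-b
    if f>21: break
    z-= .001 if f<3 else .0006
    env.movel([X,Y,z],rate=.02)
    L.append((round(z*1e3,1),round(f,1)))
env.wait(.2);o=env.observe();print(L[-24:],z,np.array(o["ft_force"]).round(1),o["eef_pos"],o["time"])
E
```

```text
-4.032279671818101
[(118.0, np.float64(0.8)), (117.0, np.float64(0.3)), (116.0, np.float64(-0.4)), (115.0, np.float64(-0.1)), (114.0, np.float64(0.7)), (113.0, np.float64(-0.5)), (112.0, np.float64(-0.3)), (111.0, np.float64(0.3)), (110.0, np.float64(-0.0)), (109.0, np.float64(-0.8)), (108.0, np.float64(0.3)), (107.4, np.float64(5.5)), (106.8, np.float64(8.2)), (106.2, np.float64(7.0)), (105.6, np.float64(7.4)), (105.0, np.float64(4.9)), (104.4, np.float64(6.4)), (103.8, np.float64(6.5)), (103.2, np.float64(7.1)), (102.6, np.float64(6.9)), (102.0, np.float64(7.1)), (101.4, np.float64(10.4)), (100.8, np.float64(14.2)), (100.2, np.float64(18.8))] 0.10019999999999994 [-5.4 -0.1 18.4] [0.54026777 0.09105243 0.1020514 ] 22.1
```

Contact at 107.5, seated at about 102 mm (stiff slope ~7 N/mm). Roll towards −y with a force loop.

```bash
cat > roll.py <<'E'
from h import *
import sys
def roll(y,yend,z,step=.004,b=np.array([.6,-.3,-4.03])):
    L=[]
    sg=np.sign(yend-y)
    while sg*(yend-y)>1e-6:
        F=np.array(env.observe()["ft_force"])-b;n=np.linalg.norm(F)
        L.append((round(y*1e3),round(z*1e3,1),round(F[0]),round(F[1]),round(F[2])))
        if n>36: print("HIGH",F);z+=.0008;env.movel([.5398+.008*y,y,z],rate=.03);break
        z+=np.clip((F[2]-24)*6e-5,-.0004,.0006); z=np.clip(z,.0985,.103)
        y+=sg*min(step,abs(yend-y));env.movel([.5390+.008*y,y,z],rate=.03)
    o=env.observe();print(L,y,z,o["ft_force"],o["time"],sep="\n")
E
python3 -c "
from roll import *
roll(.091,.047,.1002)"
```

```text
[(91, 100.2, -6, 0, 22), (87, np.float64(100.1), -7, 4, 23), (83, np.float64(100.1), -5, 5, 22), (79, np.float64(100.0), -5, 3, 23), (75, np.float64(99.9), -5, 2, 22), (71, np.float64(99.8), -4, 0, 24), (67, np.float64(99.8), -4, 0, 23), (63, np.float64(99.7), -4, 0, 24), (59, np.float64(99.7), -5, 0, 24), (55, np.float64(99.7), -6, 6, 25), (51, np.float64(99.8), -4, 5, 23)]
0.047
0.09974435635535721
[-2.6671545   1.05578633 19.93650599]
25.2167
```

```bash
python3 -c "
from roll import *
roll(.047,-.095,.09974)
print(env.observe()['eef_pos'])"
```

```text
[(47, 99.7, -3, 1, 24), (43, np.float64(99.7), -2, 1, 22), (39, np.float64(99.6), -4, 0, 23), (35, np.float64(99.6), -4, -1, 24), (31, np.float64(99.6), -4, 0, 24), (27, np.float64(99.6), -3, 0, 25), (23, np.float64(99.6), -5, 5, 25), (19, np.float64(99.6), -4, 3, 24), (15, np.float64(99.7), -3, 1, 24), (11, np.float64(99.7), -3, -1, 24), (7, np.float64(99.6), -2, 0, 24), (3, np.float64(99.6), -2, 0, 24), (-1, np.float64(99.6), -3, 1, 24), (-5, np.float64(99.6), -4, 8, 24), (-9, np.float64(99.7), -3, 6, 24), (-13, np.float64(99.7), -3, 2, 23), (-17, np.float64(99.6), -3, 0, 23), (-21, np.float64(99.5), -3, 0, 24), (-25, np.float64(99.5), -3, 0, 24), (-29, np.float64(99.5), -3, -1, 24), (-33, np.float64(99.5), -2, 0, 24), (-37, np.float64(99.5), -4, 5, 24), (-41, np.float64(99.5), -4, 3, 24), (-45, np.float64(99.5), -2, 1, 23), (-49, np.float64(99.4), -3, 0, 23), (-53, np.float64(99.4), -2, 0, 25), (-57, np.float64(99.4), -1, -1, 24), (-61, np.float64(99.4), -2, 0, 24), (-65, np.float64(99.4), -2, 5, 26), (-69, np.float64(99.5), -2, 5, 24), (-73, np.float64(99.5), -3, 2, 23), (-77, np.float64(99.4), -2, 1, 22), (-81, np.float64(99.3), -3, 0, 23), (-85, np.float64(99.3), -2, 1, 22), (-89, np.float64(99.2), -2, 0, 24), (-93, np.float64(99.2), -2, 0, 23)]
-0.095
0.09916471052084574
[-1.47907763 -1.58661265 20.38121378]
35.3833
[ 0.54080585 -0.09534796  0.10203702]
```

All six transitions were passed at a constant level, so all seven pieces are seated. Return the roller.

```bash
python3 - <<'E'
from h import *
env.movel([.538,-.095,.20],rate=.12)
env.reach([.474,.3295,.20],R(.240));env.wait(.2)
cv2.imwrite("pics/pre.png",np.hstack([cv2.resize(imaging.capture("side")["pixels"][100:250,200:350],(400,400)),cv2.resize(imaging.capture("wrist")["pixels"],(400,400))]))
env.movel([.474,.3295,.10],rate=.1);env.movel([.474,.3295,.079],rate=.05)
z=.079
while z>.069 and env.observe()["ft_force"][2]<-4+6:
    z-=.0007;env.movel([.474,.3295,z],rate=.02)
o=env.observe();print(z,o["ft_force"],o["torque"],o["eef_pos"],o["time"])
E
```

```text
0.07269999999999995 [-5.28128182 -2.39533268  8.53805738] [-0.74171004  1.62342443 -0.04905398] [0.47409172 0.32954785 0.07374436] 42.225
```

View pics/pre.png

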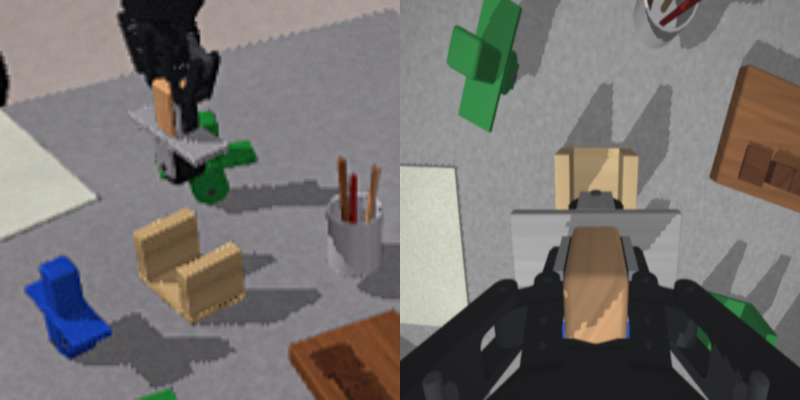

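The roller hangs level over the empty stand and has now touched down at the same height as at the grasp (TCP z 73.7 mm). Release and check.

```bash
python3 - <<'E'
from h import *
env.grip(.085,20);env.wait(.2)
p=np.array(env.observe()["eef_pos"]);env.movel(p+[0,0,.04],rate=.06);env.movel(p+[0,0,.19],rate=.15)
env.reach([.44,.33,.30],R(.224));env.wait(.2);print(env.observe()["time"],env.observe()["ft_force"],env.observe()["opening"])
cv2.imwrite("pics/end.png",np.hstack([cv2.resize(imaging.capture("side")["pixels"][130:330,230:430],(400,400)),cv2.resize(imaging.capture("wrist")["pixels"][60:300,200:440],(400,400))]))
E
```

```text
45.4917 [ 1.03315542  0.0899587  -0.12462426] 0.0852315792404523
```

View pics/end.png

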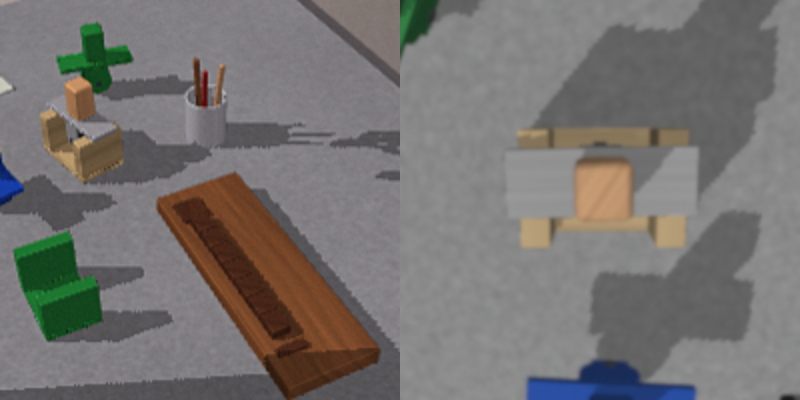

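The roller sits upright and centred on both cheeks, the trim row is level, and the gripper is clear.

```bash
python3 -c "
from workcell import env
print(env.close_job())"
```

```text
the job is handed in; nothing more can be done
None
```

The job is handed in at about 46 s (no verdict was returned): I rolled all seven trim pieces from the corner-block end at 20–26 N down, which the force readings show seated them all, then set the roller upright on its stand and let go; I never moved near the jar, figure or tin.

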